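# Widen the tray bay by one snap-button hole and stand the lid rest in it

## Robot

A 6-joint arm with a two-finger parallel gripper is mounted at the origin on the work surface. World frame = base frame: x ahead of the robot, y to its left, z up, the work surface at z = 0. Lengths are in mm, angles in rad, forces in N, time in s.
With the tool pointing down it reaches from about 275 to 850 mm from the base axis. Payload 19 kg.
Tool frame: the origin (TCP) lies between the finger pads; the fingertips stand 22 mm ahead of it and the grasp point (between the pads) lies 3 mm ahead of it; y points along the fingers, x is the direction in which the jaws open and shut, and the axes are right-handed (so a half turn about y gives the same grasp; the last joint's range is limited). The gripper opens to 85 mm and grips with 20 to 120 N. Pads are 22 mm wide; open, the fingers measure 114 mm over their backs; the gripper's body (76 mm by 85 mm) begins 54 mm behind the grasp point. The pads swing forward as they close: fully open they stand 13 mm farther back than shut.
Start: joints at [1.176, 0.15, 1.437, -0, 1.554, -0.134], TCP at [148.272, 555.525, 253.267] pointing down, gripper open.
Joint ranges: [-2.8, 2.8], [-0.68, 2.1], [0.12, 2.68], [-1.39, 4.53], [0.16, 2.79], [-2.81, 2.81]. Speed limits (rad/s): [1.89, 1.89, 2.22, 3.01, 3.01, 3.01].

## Interface

Orientations are given as a 3x3 rotation matrix whose columns are the frame's x, y, z axes.
In Python, from bench import manip gives the robot as it stands. The module is installed in compiled form; this text tells all that it offers.
- The arm moves only by the tool carry_out, never from a script. Its argument "series" is one flat list of numbers, 5 for each row, row after row: the shift along the tool's x, y, z in units of 60 mm (1.0 is 60 mm), then the turn about the tool's y in units of 5 degrees (1.0 is 5 degrees), then the opening in per cent of the stroke, from 0 (shut) to 100 (fully open). In form: [dx, dy, dz, spin, hand, dx, dy, dz, spin, hand, ...]. A call has 1 to 8 rows; each row shifts and turns the commanded pose from where the row before left it, along the tool's axes as they then stand; what a row does not reach is not made up. A row lasts 1/8 s, in which the tool goes at most 62.5 mm and 10.7 degrees, less where a joint would pass 70% of its speed; a pose out of reach is approached as far as the arm can. A call is refused whole if a number of a shift passes 1 or a number of a turn 1, either way. A call with a gripper value outside its range is refused whole. The fingers move at their own pace and stop on an object; "grip_force" is the grip in N (left out, the last holds). Time passes only in rows, so rows that do not move let the fingers close. It gives the time, the measured TCP pose, the force and the opening at its end, in the units of the state.
- manip.observe(): the state, without advancing time (a new reading comes with each control period).
- manip.get_image(name): name is "scene" or "side" or "wrist"; returns a dict with "image" (420x560x3 uint8, red, green, blue), "intrinsics" (3x3 intrinsics, pixels), "R" (3x3) and "t" (3): a world point X has camera coordinates R X + t. Camera axes: x right, y down, z forward; pixel columns grow to the right and rows downward; lengths in mm; the calibration is good to about 2 mm. A picture is of the moment at which its call begins. There is no depth.
- manip.close_job(): hands the job in, once; it reports no verdict.
The state is a dict: "time": time; "joint_positions": joint angles; "joint_velocities": joint speeds; "joint_efforts": joint torques, N m; "ee_pos": TCP position; "tcp_rot": TCP orientation; "wrist_force": force on the tool from outside, world axes, zero at the start; "torque": the same for the moment, N m; "grip_width": opening from 0.0 (shut) to 1.0 (fully open).
Only numpy, scipy, OpenCV 4.12 (cv2) and the standard library are available. Lean on these libraries where they do the work, as an engineer would, in place of code of your own. Each camera call takes 0.05 s, during which the arm holds its last target. There are 200 camera calls.

## Task

The end bay of the kitchen tray is too narrow for the small ceramic lid rest. Press the snap button on the telescoping divider flush and draw the sleeve out by feel to its next hole until the button springs out again, gently: do not crush the thin tube, and stop at once when the button catches rather than forcing it. Then stand the lid rest upright on the tray floor in the widened bay, between the sliding fence and the fixed rib, and leave everything else in the tray where it is.

Things in the scene. Friction and masses are not known exactly. Their poses are not given: they have to be found in the camera images.
- rail: fixed part of the telescoping divider. Origin on the tray floor straight below the snap button; +x to the button's side of the tube, +y along the tube, the way the sleeve draws out, z up. A post (50 x 12 mm, 78 high) at y=-150 mm holds the inner steel tube, 22 mm square, axis 50 mm above the tray floor.
- sleeve: the sleeve: thin aluminium tube 28 mm square outside, 2 mm wall, axis 50 mm above the tray floor, from rail y=-130 to +85 mm at the start, sides flat and finely knurled (grippy), with two 13 mm square holes in the +x face. Its frame is the rail's, shifted along y by the sleeve's travel (origin 50 mm below the axis). Thin-walled: squeeze it with less than 30 N.
- button: steel snap button, 11 mm across, domed, on the inner tube, pressed along rail -x. Frame as the rail's, shifted along x as it is pressed: origin 50 mm below its axis. Pinching the tube across its +x and -x faces at the button squeezes it flush and holds the sleeve at once. Caught in a hole, it must not be loaded sideways beyond 14 N.
- button_seat (a point): centre of the first hole as built, in the plane of the sleeve's +x face, 50 mm above the tray floor; fixed to the rail. The dome's tip stands 6 mm outside it along rail +x.
- fence (a point): on the sliding fence, in its face towards the rib, at tray-floor height, 104.5 mm to the -x side of the tube's axis. The fence is a wooden board 5 mm thick on the sleeve's end, from rail x=-153 to +14 mm, top 66 mm above the tray floor; it moves with the sleeve.
- rib (a point): on the fixed rib, in its face towards the fence, at tray-floor height, middle of its length; axes as the rail's. The rib is a board 5 mm thick, 24 mm high, from rail x=-62 to -147 mm. The bay lies between it and the fence: 26 mm wide at the start, 75 to 113 mm after one hole.
- lid_rest: the white ceramic lid rest: round foot 58 mm across, 5 mm thick, narrowing to a plain round stem 34 mm across from 8 to 45 mm height; about 110 to 180 g. Origin under the centre of the foot, z up. It stands in the row on the rail's -y side.
- tray: the birch tray, 400 x 760 mm, 50 mm high, floor 10 mm thick, origin under its centre; the tray floor is 10 mm above the work surface.
- tub: closed starter tub, 72 mm across the lid, 72 mm high; origin under its centre. Leave alone.
- salt_jar: ceramic salt jar with a wooden lid, 64 mm across, 70 mm high; origin under its centre. Leave alone.
- ramekin: small ceramic cup, 66 mm across, 34 mm high, standing beside the tube between post and rib; origin under its centre. Leave alone.
- jug: glass measuring jug, 80 mm across, 92 mm high, with a handle; origin under its centre. Leave alone.
- dough_hook: steel dough hook lying flat, about 150 mm long; origin under its middle. Leave alone.
- spatula: silicone spatula lying flat, 240 mm long; origin under its middle. Leave alone.
- sleeve_end (a point): on the tube axis at the outer end of the sleeve, 85 mm along y from sleeve. At the start the sleeve has 1 mm of play either way. It slides with 2 to 4 N of drag. The next hole meets the button after 49 to 87 mm (differs from unit to unit, must be felt; no reading gives it). The button springs out in a hole by itself and stops the sleeve dead.
- button_tip (a point): tip of the button's dome; moves along rail -x as it is pressed: 6 mm proud of the sleeve's +x face when sprung out (it then locks the sleeve), at the face when flush, 2 mm deeper while under the sleeve's wall. Spring 2.2 N at first, 3.4 N when flush. Once flush its domed tip lies within the wall thickness, and drawing the sleeve with 5 to 10 N makes it dip under the hole's edge.
Things that resemble listed ones, but are neither listed nor needed, are in the scene too. What is shaped like the lid_rest but orange or pink is not meant.

How it is judged:
By the outcome, as a careful person would: the job done as asked, in the order asked, and still so for the second after the job is handed in, with the robot touching nothing.
It also fails if it takes over 61 s, if anything falls off the work surface, if the arm or the gripper's body presses on something with over 40 N, if the wrist force passes 120 N, or if a joint passes its speed limit or range.

## Working session

There is one attempt and no reset: what is moved stays moved. The work goes in short steps, Python scripts to look and compute and a tool call to move; the robot and the scene stay as the last step left them, time stands still between calls to the robot, and variables do not carry over. Pictures are saved under pics/ and viewed, about 8 in all and at most 12, crops included, and the job is handed in when it is done.

Besides the shell and the picture viewer there is one more tool, called after ">>>" in YAML: its name, and indented under it one key for each argument. carry_out: Moves the arm, as the interface text tells. Its arguments: {"type":"object","properties":{"series":{"type":"array"},"grip_force":{"type":"number"}},"required":["series"]}

```bash
mkdir -p pics; cat > h.py <<'E'
from bench import manip
import numpy as np, cv2
def snap(n,f=None):
    d=manip.get_image(n); im=cv2.cvtColor(d['image'],cv2.COLOR_RGB2BGR)
    if f: cv2.imwrite('pics/'+f,im)
    np.savez(f'cam_{n}.npz',im=im,K=d['intrinsics'],R=d['R'],t=d['t'])
    return d
def ray(n,u,v,z):
    d=np.load(f'cam_{n}.npz'); R,t,K=d['R'],d['t'],d['K']
    c=-R.T@t; r=R.T@np.linalg.solve(K,[u,v,1.0]); return c+r*(z-c[2])/r[2]
def proj(n,X):
    d=np.load(f'cam_{n}.npz'); p=d['K']@(d['R']@np.array(X,float)+d['t']); return p[:2]/p[2]
def tri(obs):
    A=[];b=[]
    for n,u,v in obs:
        d=np.load(f'cam_{n}.npz'); R,t,K=d['R'],d['t'],d['K']
        c=-R.T@t; r=R.T@np.linalg.solve(K,[u,v,1.0]); r/=np.linalg.norm(r); P=np.eye(3)-np.outer(r,r); A.append(P); b.append(P@c)
    return np.linalg.lstsq(np.vstack(A),np.hstack(b),rcond=None)[0]
def crop(n,x0,y0,x1,y1,f,s):
    im=np.load(f'cam_{n}.npz')['im'][y0:y1,x0:x1]; cv2.imwrite('pics/'+f,cv2.resize(im,None,fx=s,fy=s,interpolation=cv2.INTER_CUBIC))
E
python3 - <<'E'
from h import *
for n in ['scene','side','wrist']:
    snap(n); d=np.load(f'cam_{n}.npz'); print(n,-d['R'].T@d['t'],d['R'][2])
a=[np.load(f'cam_{n}.npz')['im'] for n in ['scene','side']]
cv2.imwrite('pics/a.png',cv2.resize(a[0],(800,600),interpolation=cv2.INTER_CUBIC))
cv2.imwrite('pics/b.png',cv2.resize(a[1],(800,600),interpolation=cv2.INTER_CUBIC))
s=manip.observe(); print(s['ee_pos'],s['tcp_rot'],s['wrist_force'],s['grip_width'],s['time'])
E
```

```text
scene [1068.81912317  326.25020182  858.86161628] [-0.48353291 -0.43201008 -0.76129049]
side [368.89467099 696.93549451 734.32482748] [ 0.16002779 -0.77425296 -0.61230993]
wrist [ 84.03171829 572.44922397 372.49115042] [ 0.25108924 -0.06775767 -0.96558951]
[148.18531752 555.40557844 252.84411742] [[ 2.57790558e-01 -3.77502465e-04 -9.66200748e-01]
 [ 9.66200385e-01 -8.49762435e-04  2.57790794e-01]
 [-9.18357761e-04 -9.99999568e-01  1.45682294e-04]] [ 0.81353872 -0.25028695 -0.68951865] 1.0035114247758856 0.15
```

View pics/a.png

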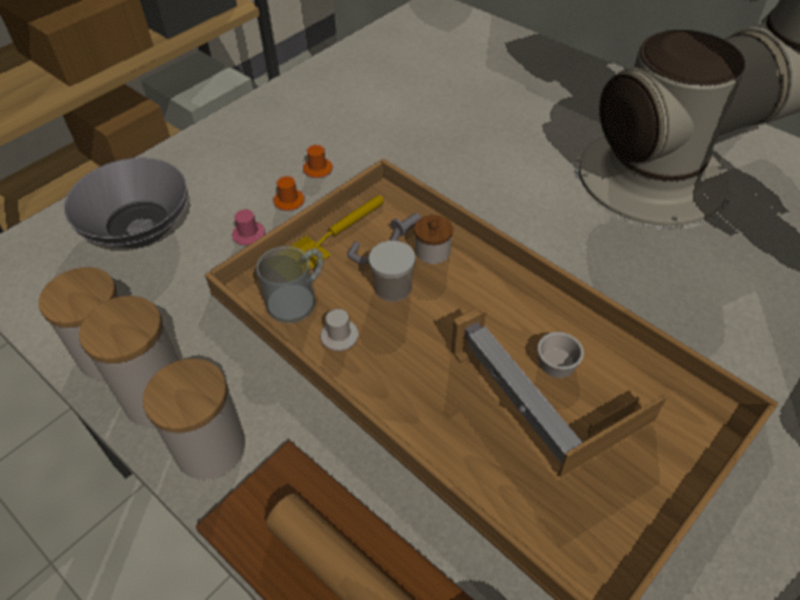

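View pics/b.png

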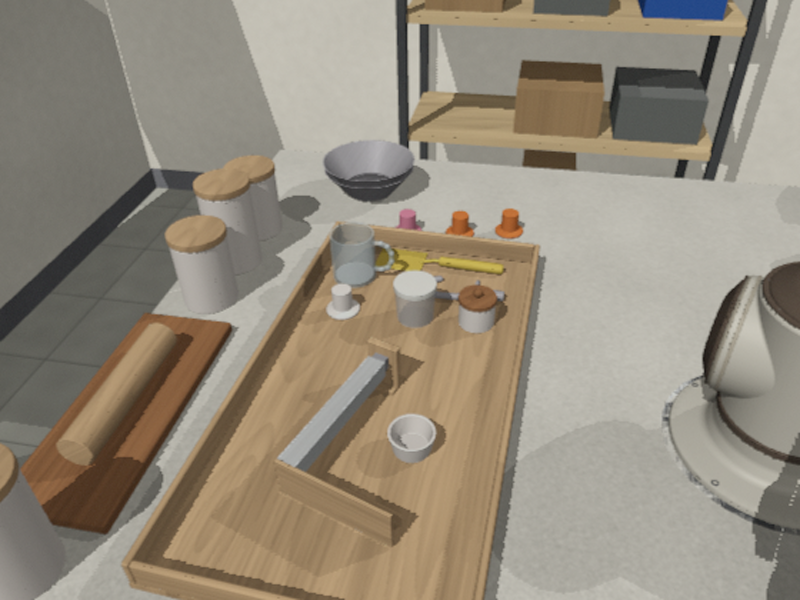

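```bash
python3 - <<'E'
from h import *
crop('scene',305,210,475,335,'c.png',4.7); crop('side',190,230,310,390,'d.png',3.75*1.0)
E
```

```text
(no output)
```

View pics/c.png

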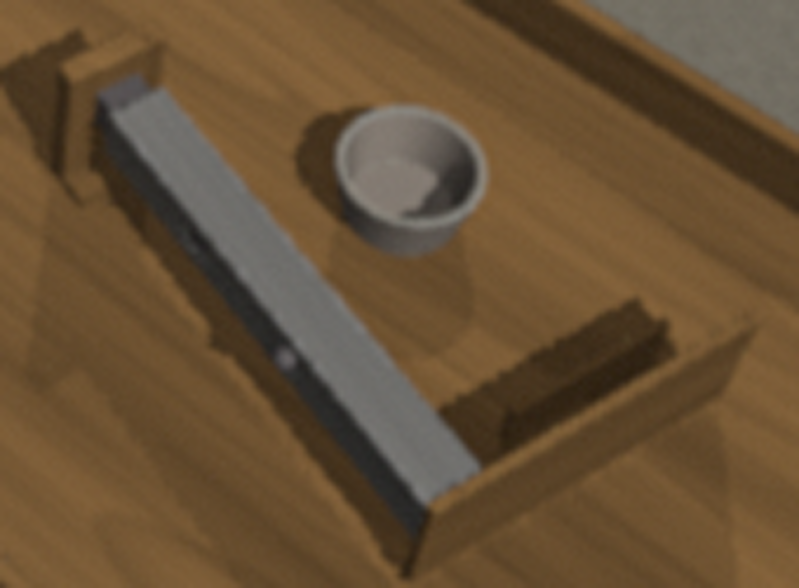

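View pics/d.png

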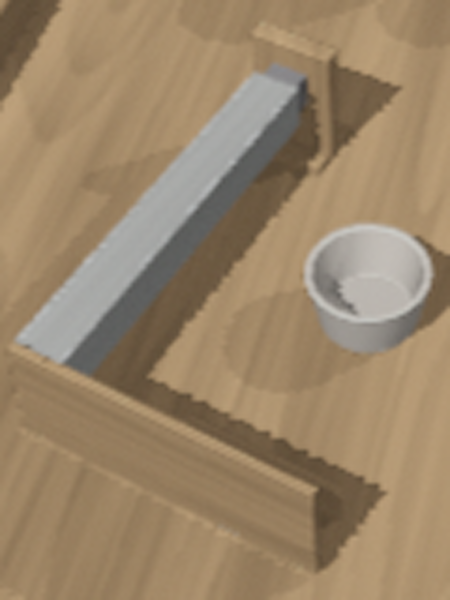

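```bash
cat > fit.py <<'E'
from h import *
from scipy.optimize import least_squares
S=lambda a,b:('scene',305+a/4.7,210+b/4.7); D=lambda a,b:('side',190+a/3.75,230+b/3.75)
obs=[(S(118,113),(14,-130,64)),(S(160,88),(-14,-130,64)),(S(428,503),(14,85,64)),(S(482,468),(-14,85,64)),(S(288,357),(19,0,50)),
(D(255,72),(14,-130,64)),(D(15,345),(14,85,64)),(D(65,362),(-14,85,64)),(D(316,490),(-153,87.5,66)),(S(755,320),(-153,87.5,66))]
def W(p,X):
    c,s=np.cos(p[2]),np.sin(p[2]); return np.array([p[0]+c*X[0]-s*X[1],p[1]+s*X[0]+c*X[1],X[2]+10])
f=lambda p:np.concatenate([proj(o[0],W(p,X))-o[1:] for o,X in obs])
best=min((least_squares(f,[400,350,a],loss='soft_l1') for a in np.arange(-3,3,1)),key=lambda r:r.cost)
p=best.x; print(p,np.round(f(p).reshape(-1,2),1)); np.save('rail.npy',p)
k=1/1.42857
print('lid foot',ray('scene',340*k,336*k,14),ray('side',343*k,309*k,14))
print('lid top',tri([('scene',338*k,318*k),('side',342*k,291*k)]))
print('ramekin',tri([('scene',560*k,350*k),('side',411*k,429*k)]))
print('jug',ray('scene',290*k,302*k,12),'tub top',tri([('scene',391*k,258*k),('side',415*k,285*k)]))
for X in [(0,85,64),(14,85,0),(-104,85,0)]: print(X,W(p,X))
print(tri([S(506,437),D(270,470)]) , [ray('scene',*S(*q)[1:],34) for q in [(506,412),(664,345),(640,300)]])
E
python3 fit.py
```

```text
[598.13660259 127.56586523  62.51127889] [[-1.7 -0.6]
 [ 0.8 -0.9]
 [-0.  -0.4]
 [ 0.8 -0.2]
 [-2.1  0.2]
 [-0.3 -0.4]
 [-0.7 -0.6]
 [-1.2  1. ]
 [-0.   0.5]
 [ 1.4 -2.3]]
lid foot [ 664.78004931 -171.20939499   14.        ] [ 659.32958441 -171.52482985   14.        ]
lid top [ 659.75566167 -176.33255359   49.29498753]
ramekin [488.82954656 103.40649821  44.99022503]
jug [ 667.88148608 -280.33444126   12.        ] tub top [ 534.07235277 -182.09107334   73.93514006]
(0, 85, 64) [624.92108362 208.23550993  74.        ]
(14, 85, 0) [638.20784863 203.82394835  10.        ]
(-104, 85, 0) [526.21940069 241.00711025  10.        ]
[527.26696287 189.75226569 -28.53536025] [array([561.46286441, 199.8070722 ,  34.        ]), array([491.21801005, 232.81641914,  34.        ]), array([478.2114051 , 214.30389488,  34.        ])]
```

```bash
cat > plan.py <<'E'
from h import *
def plan(target,yawdeg=None,N=8,hand=100):
    s=manip.observe(); p=np.array(s['ee_pos'],float); R=np.array(s['tcp_rot']); a=np.arctan2(R[1,0],R[0,0])
    d=0 if yawdeg is None else (np.radians(yawdeg)-a+np.pi)%(2*np.pi)-np.pi
    rows=[]
    for i in range(N):
        x=np.array([np.cos(a),np.sin(a),0]); z=np.array([-np.sin(a),np.cos(a),0]); 
        z=np.cross(x,[0,0,-1.])
        st=(np.array(target)-p)/(N-i); v=np.round([st@x/60,-st[2]/60,st@z/60],2); sp=np.clip(round(-np.degrees(d)/5/(N-i),1),-1,1)
        p=p+60*(v[0]*x+v[1]*np.array([0,0,-1])+v[2]*z); a-=np.radians(5*sp); d+=np.radians(5*sp)
        rows+=[*v,sp,hand]
    for i in range(0,N,8): print([float(q) for q in rows[5*i:5*i+40]])
    print('end',p,np.degrees(a))
def rail(X):
    p=np.load('rail.npy'); c,s=np.cos(p[2]),np.sin(p[2]); return np.array([p[0]+c*X[0]-s*X[1],p[1]+s*X[0]+c*X[1],X[2]+10])
def inrail(P):
    p=np.load('rail.npy'); c,s=np.cos(p[2]),np.sin(p[2]); d=np.array(P)-[p[0],p[1],10]; return np.array([c*d[0]+s*d[1],-s*d[0]+c*d[1],d[2]])
E
python3 - <<'E'
from plan import *
plan(rail((0,0,150)),-18.4,20)
# second hole estimate: crop (192,240) in plane rail x=14
from scipy.optimize import least_squares
u=(305+192/4.7,210+240/4.7)
print(least_squares(lambda q:proj('scene',rail((14,q[0],q[1])))-u,[-60,50]).x)
E
```

```text
[-0.25, 0.08, -0.45, 0.9, 100.0, -0.21, 0.08, -0.47, 0.9, 100.0, -0.17, 0.08, -0.49, 0.9, 100.0, -0.14, 0.08, -0.5, 0.9, 100.0, -0.1, 0.08, -0.51, 0.9, 100.0, -0.05, 0.08, -0.51, 0.9, 100.0, -0.01, 0.08, -0.52, 0.9, 100.0, 0.03, 0.08, -0.52, 1.0, 100.0]
[0.07, 0.08, -0.51, 0.9, 100.0, 0.11, 0.08, -0.51, 1.0, 100.0, 0.15, 0.07, -0.49, 0.9, 100.0, 0.19, 0.08, -0.48, 1.0, 100.0, 0.23, 0.07, -0.46, 0.9, 100.0, 0.27, 0.08, -0.44, 1.0, 100.0, 0.31, 0.07, -0.42, 0.9, 100.0, 0.34, 0.08, -0.39, 1.0, 100.0]
[0.37, 0.07, -0.36, 0.9, 100.0, 0.4, 0.08, -0.33, 1.0, 100.0, 0.43, 0.07, -0.29, 0.9, 100.0, 0.45, 0.08, -0.26, 1.0, 100.0]
end [598.31955754 127.71382482 159.84411742] -18.439008436658337
[-66.31437046  45.79227515]
```

>>> carry_out:
  series: [-0.25,0.08,-0.45,0.9,100,-0.21,0.08,-0.47,0.9,100,-0.17,0.08,-0.49,0.9,100,-0.14,0.08,-0.5,0.9,100,-0.1,0.08,-0.51,0.9,100,-0.05,0.08,-0.51,0.9,100,-0.01,0.08,-0.52,0.9,100,0.03,0.08,-0.52,1,100]
  grip_force: 20

```text
time: 1.15
ee_pos: [329.1, 383.7, 214.6]
tcp_rot: [[0.784, -0.0, -0.621], [0.621, -0.0, 0.784], [-0.0, -1.0, -0.0]]
wrist_force: [0.1, -0.5, -0.2]
grip_width: 1.002
```

>>> carry_out:
  series: [0.07,0.08,-0.51,0.9,100,0.11,0.08,-0.51,1,100,0.15,0.07,-0.49,0.9,100,0.19,0.08,-0.48,1,100,0.23,0.07,-0.46,0.9,100,0.27,0.08,-0.44,1,100,0.31,0.07,-0.42,0.9,100,0.34,0.08,-0.39,1,100]

```text
time: 2.15
ee_pos: [508.6, 212.4, 178.0]
tcp_rot: [[1.0, -0.0, -0.007], [0.007, -0.0, 1.0], [-0.0, -1.0, -0.0]]
wrist_force: [-0.1, 0.7, 1.3]
grip_width: 0.999
```

>>> carry_out:
  series: [0.37,0.07,-0.36,0.9,100,0.4,0.08,-0.33,1,100,0.43,0.07,-0.29,0.9,100,0.45,0.08,-0.26,1,100,0,0,0,0,100]

```text
time: 2.78
ee_pos: [599.1, 126.4, 159.3]
tcp_rot: [[0.948, -0.001, 0.319], [-0.319, -0.0, 0.948], [-0.001, -1.0, -0.001]]
wrist_force: [-0.6, 0.4, -0.1]
grip_width: 1.003
```

```bash
python3 - <<'E'
from plan import *
s=manip.observe(); print(s['time'],s['ee_pos'],np.round(s['tcp_rot'],3),inrail(s['ee_pos']),s['joint_positions'],s['wrist_force'])
snap('wrist'); im=np.load('cam_wrist.npz')['im']; cv2.imwrite('pics/w1.png',cv2.resize(im,(800,600),interpolation=cv2.INTER_CUBIC))
for X in [(20,0,50),(14,-130,64),(-14,-130,64),(14,85,64),(-14,85,64)]: print(X,proj('wrist',rail(X))*800/560)
E
```

```text
2.775 [599.1149036  126.3654423  159.27935791] [[ 0.948 -0.001  0.319]
 [-0.319 -0.     0.948]
 [-0.001 -1.    -0.001]] [  1.30672824  -0.83099302 149.27935791] [ 8.22786145e-02  2.74937732e-01  1.47940333e+00 -3.41062755e-04
  1.38862400e+00  4.06971000e-01] [-0.61291654  0.44575443 -0.08558869]
(20, 0, 50) [441.07983845 315.76142202]
(14, -130, 64) [426.50769055 572.60881781]
(-14, -130, 64) [370.62343072 572.69274885]
(14, 85, 64) [432.5840113  115.81756415]
(-14, 85, 64) [360.37636126 116.11196349]
```

View pics/w1.png

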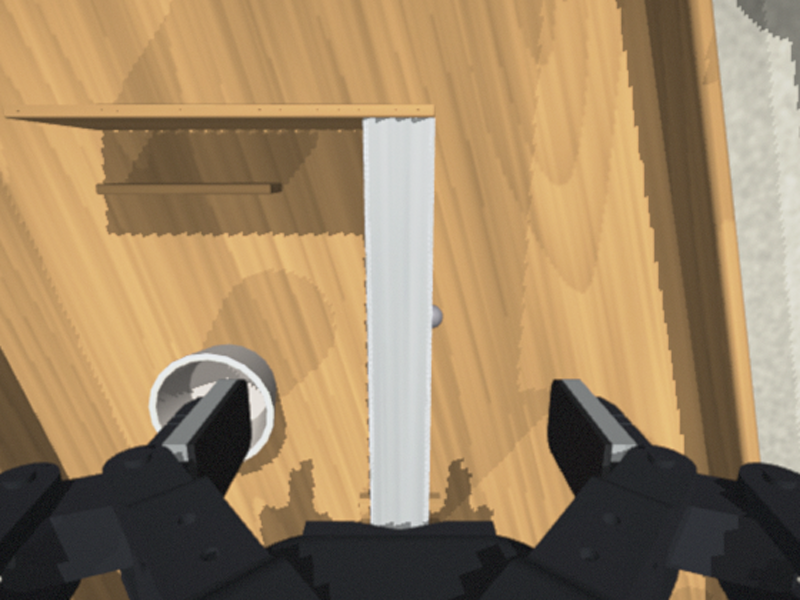

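>>> carry_out:
  series: [-0.01,0.4,0.01,0,65,0,0.4,0,0,65,0,0.4,0,0,65,0,0.4,0,0,65,0,0,0,0,65]

```text
time: 3.45
ee_pos: [596.6, 129.1, 63.0]
tcp_rot: [[0.949, -0.003, 0.315], [-0.315, -0.0, 0.949], [-0.003, -1.0, -0.001]]
wrist_force: [-0.4, 1.1, 0.0]
grip_width: 0.653
```

```bash
python3 - <<'E'
from plan import *
s=manip.observe(); print(s['time'],inrail(s['ee_pos']),s['wrist_force'],s['grip_width'])
snap('wrist'); crop('wrist',200,130,420,310,'w2.png',3.5)
E
```

```text
3.45 [-1.93398419  1.00675165 52.96584404] [-0.36238206  1.09860756  0.0031644 ] 0.6528535375739632
```

View pics/w2.png

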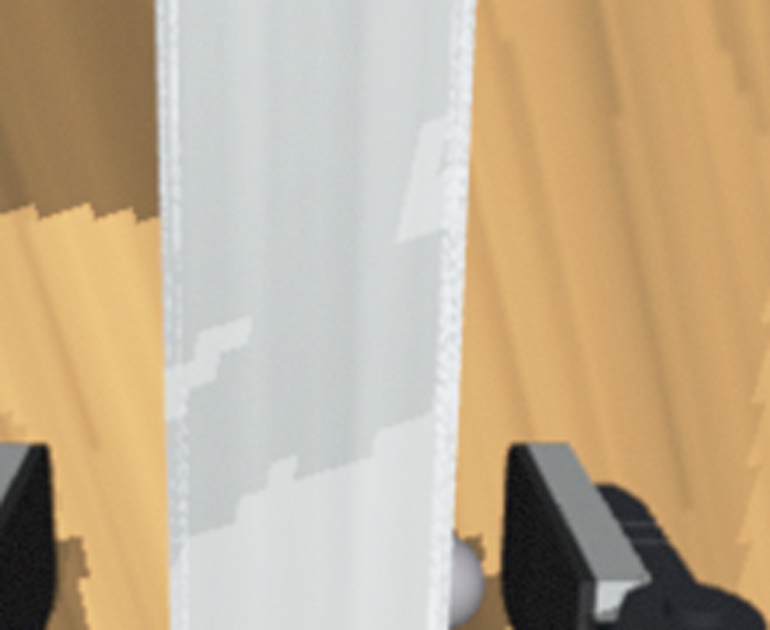

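>>> carry_out:
  series: [0.05,0,-0.02,0,65,0,0,0,0,65]

```text
time: 3.75
ee_pos: [601.0, 126.4, 65.4]
tcp_rot: [[0.949, 0.002, 0.316], [-0.316, 0.0, 0.949], [0.001, -1.0, 0.001]]
wrist_force: [-0.0, -0.3, -0.8]
grip_width: 0.653
```

```bash
python3 - <<'E'
from plan import *
s=manip.observe(); print(s['time'],inrail(s['ee_pos']),s['wrist_force'],s['grip_width'],s['tcp_rot'][0])
E
```

```text
3.75 [ 3.10680281 -0.17283795 55.38921101] [-0.03240718 -0.27664054 -0.79946656] 0.6532292449478255 [0.94865904 0.00155502 0.31629672]
```

>>> carry_out:
  series: [0,0,0,0,65]

```text
time: 3.88
ee_pos: [600.7, 126.4, 64.8]
tcp_rot: [[0.949, 0.001, 0.316], [-0.316, -0.0, 0.949], [0.001, -1.0, 0.0]]
wrist_force: [-0.0, -0.9, 0.7]
grip_width: 0.652
```

>>> carry_out:
  series: [0,0,0,0,65]

```text
time: 4.0
ee_pos: [600.5, 126.4, 64.5]
tcp_rot: [[0.949, 0.0, 0.316], [-0.316, -0.0, 0.949], [0.0, -1.0, -0.0]]
wrist_force: [0.7, -0.6, 0.1]
grip_width: 0.65
```

>>> carry_out:
  series: [0,0,0,0,65]

```text
time: 4.12
ee_pos: [600.4, 126.5, 64.3]
tcp_rot: [[0.949, -0.0, 0.316], [-0.316, -0.0, 0.949], [-0.0, -1.0, -0.0]]
wrist_force: [0.8, 0.6, -0.5]
grip_width: 0.648
```

```bash
python3 - <<'E'
from plan import *
s=manip.observe(); print(s['time'],inrail(s['ee_pos']))
snap('wrist'); crop('wrist',200,130,420,310,'w3.png',3.5)
E
```

```text
4.125 [ 2.49702705 -0.3280635  54.31332703]
```

View pics/w3.png

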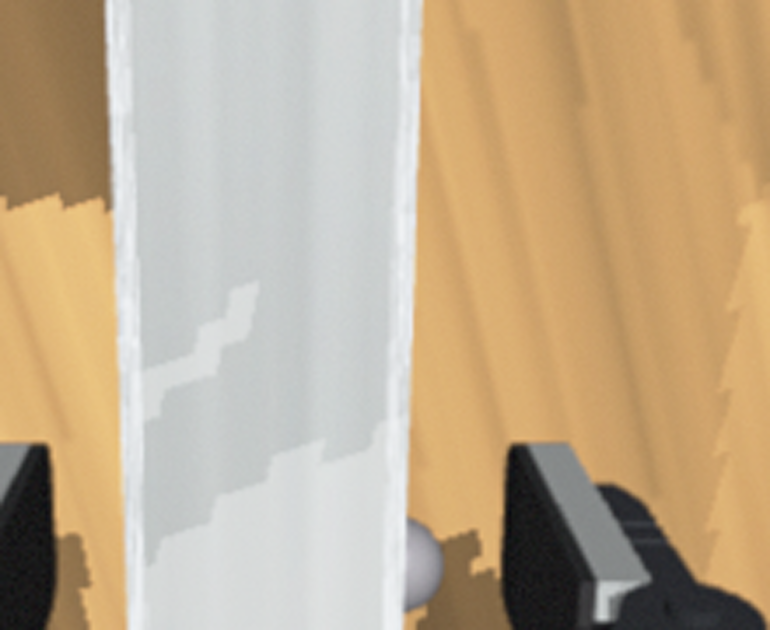

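>>> carry_out:
  series: [-0.02,0.01,0,0,50,0,0,0,0,40,0,0,0,0,30,0,0,0,0,25,0,0,0,0,25,0,0,0,0,25]
  grip_force: 20

```text
time: 4.92
ee_pos: [599.2, 127.0, 64.0]
tcp_rot: [[0.949, -0.0, 0.316], [-0.316, 0.0, 0.949], [-0.0, -1.0, 0.0]]
wrist_force: [-3.1, 0.2, 6.1]
grip_width: 0.324
```

```bash
python3 - <<'E'
from plan import *
s=manip.observe(); print(s['time'],inrail(s['ee_pos']),s['wrist_force'],s['grip_width'])
E
```

```text
4.925 [ 1.23537888 -0.23566697 53.99114904] [-3.0608498   0.21048442  6.0587339 ] 0.3240905474688184
```

>>> carry_out:
  series: [0,0,0.03,0,25,0,0,0.03,0,25,0,0,0,0,25]

```text
time: 5.3
ee_pos: [600.3, 130.2, 64.0]
tcp_rot: [[0.949, -0.0, 0.316], [-0.316, -0.0, 0.949], [-0.0, -1.0, -0.001]]
wrist_force: [-3.5, -0.3, 6.5]
grip_width: 0.327
```

```bash
cat > st.py <<'E'
from plan import *
s=manip.observe(); print(s['time'],inrail(s['ee_pos']).round(2),'Frail',(inrail(s['wrist_force'])-inrail([0,0,0])).round(1),round(s['grip_width'],3))
E
python3 st.py
```

```text
5.3 [ 1.25  3.14 53.99] Frail [-3.3 -1.4  6.5] 0.327
```

>>> carry_out:
  series: [0,0,0.05,0,25,0,0,0.05,0,25,0,0,0.05,0,25,0,0,0,0,25]

```text
time: 5.8
ee_pos: [603.3, 139.0, 64.0]
tcp_rot: [[0.949, -0.0, 0.316], [-0.316, 0.0, 0.949], [-0.0, -1.0, 0.0]]
wrist_force: [-2.0, 1.6, 5.9]
grip_width: 0.323
```

```bash
cat st.py > x.py; cat >> x.py <<'E'
import sys
snap('scene'); a=cv2.imread('pics/a.png'); crop('scene',305,210,475,335,'s1.png',4.7)
E
python3 x.py
```

```text
5.8 [ 1.27 12.45 53.98] Frail [-2.4  0.9  5.9] 0.323
```

View pics/s1.png

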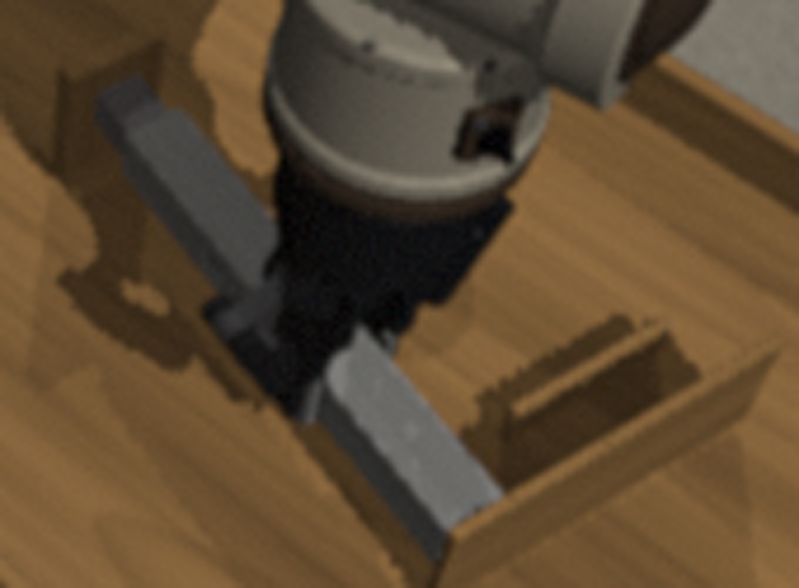

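>>> carry_out:
  series: [0,0,0.06,0,25,0,0,0.06,0,25,0,0,0.06,0,25,0,0,0.06,0,25,0,0,0.06,0,25,0,0,0.06,0,25,0,0,0.06,0,25,0,0,0.06,0,25]

```text
time: 6.85
ee_pos: [612.3, 165.9, 64.0]
tcp_rot: [[0.949, -0.0, 0.316], [-0.316, -0.001, 0.949], [-0.0, -1.0, -0.001]]
wrist_force: [-5.0, -4.5, 7.6]
grip_width: 0.326
```

>>> carry_out:
  series: [0,0,0.03,0,25,0,0,0.03,0,25,0,0,0,0,25]

```text
time: 7.22
ee_pos: [613.5, 169.6, 64.0]
tcp_rot: [[0.949, -0.0, 0.316], [-0.316, -0.0, 0.949], [-0.0, -1.0, -0.0]]
wrist_force: [-2.9, -0.7, 4.9]
grip_width: 0.324
```

```bash
python3 st.py
```

```text
7.225 [ 1.34 44.76 53.99] Frail [-2.6 -1.6  4.9] 0.324
```

```bash
python3 - <<'E'
from plan import *
from scipy.optimize import least_squares
for x,(a,b) in [(14,(192,240)),(19,(288,357)),(17,(288,357))]:
    u=(305+a/4.7,210+b/4.7)
    print(x,least_squares(lambda q:proj('scene',rail((x,q[0],q[1])))-u,[-60,50]).x)
E
```

```text
14 [-66.31437046  45.79227515]
19 [ 5.09185435 58.07646026]
17 [ 3.27431483 53.74452676]
```

>>> carry_out:
  series: [0,0,0.02,0,25,0,0,0.02,0,25,0,0,0.02,0,25,0,0,0.02,0,25]

```text
time: 7.72
ee_pos: [614.9, 173.9, 64.0]
tcp_rot: [[0.949, -0.0, 0.316], [-0.316, -0.0, 0.949], [-0.0, -1.0, -0.001]]
wrist_force: [-3.7, -3.4, 6.2]
grip_width: 0.325
```

>>> carry_out:
  series: [0,0,0.02,0,25,0,0,0.02,0,25,0,0,0.02,0,25,0,0,0.02,0,25]

```text
time: 8.22
ee_pos: [616.4, 178.4, 64.0]
tcp_rot: [[0.949, -0.0, 0.316], [-0.316, -0.001, 0.949], [-0.0, -1.0, -0.001]]
wrist_force: [-4.6, -2.7, 6.5]
grip_width: 0.32
```

>>> carry_out:
  series: [0,0,0.02,0,25,0,0,0.02,0,25]

```text
time: 8.48
ee_pos: [617.2, 180.7, 64.0]
tcp_rot: [[0.949, -0.0, 0.316], [-0.316, -0.0, 0.949], [-0.0, -1.0, -0.001]]
wrist_force: [-3.5, -3.0, 6.2]
grip_width: 0.32
```

```bash
python3 st.py
```

```text
8.475 [ 1.38 56.45 54.03] Frail [-2.4 -4.   6.2] 0.32
```

>>> carry_out:
  series: [0,0,0.02,0,25,0,0,0.02,0,25]

```text
time: 8.72
ee_pos: [618.0, 183.1, 64.0]
tcp_rot: [[0.949, -0.0, 0.316], [-0.316, -0.0, 0.949], [-0.0, -1.0, -0.0]]
wrist_force: [-3.9, -1.8, 5.2]
grip_width: 0.326
```

>>> carry_out:
  series: [0,0,0.01,0,25,0,0,0.01,0,25]

```text
time: 8.98
ee_pos: [618.5, 184.4, 64.0]
tcp_rot: [[0.949, 0.0, 0.316], [-0.316, 0.0, 0.949], [0.0, -1.0, 0.0]]
wrist_force: [-3.0, -0.4, 5.1]
grip_width: 0.327
```

>>> carry_out:
  series: [0,0,0.01,0,25,0,0,0.01,0,25]

```text
time: 9.22
ee_pos: [618.9, 185.8, 64.0]
tcp_rot: [[0.949, 0.0, 0.316], [-0.316, 0.0, 0.949], [0.0, -1.0, 0.0]]
wrist_force: [-2.0, 3.4, 4.6]
grip_width: 0.322
```

>>> carry_out:
  series: [0,0,0,0,25]

```text
time: 9.35
ee_pos: [619.0, 185.9, 64.0]
tcp_rot: [[0.949, 0.0, 0.316], [-0.316, 0.001, 0.949], [0.0, -1.0, 0.001]]
wrist_force: [-1.6, 3.5, 5.1]
grip_width: 0.323
```

>>> carry_out:
  series: [0,0,0.01,0,25]

```text
time: 9.48
ee_pos: [619.1, 186.3, 64.0]
tcp_rot: [[0.949, 0.0, 0.316], [-0.316, 0.0, 0.949], [0.0, -1.0, 0.0]]
wrist_force: [-2.1, 0.8, 6.2]
grip_width: 0.324
```

>>> carry_out:
  series: [0,0,0.01,0,25]

```text
time: 9.6
ee_pos: [619.2, 186.7, 64.0]
tcp_rot: [[0.949, -0.0, 0.316], [-0.316, -0.0, 0.949], [-0.0, -1.0, -0.0]]
wrist_force: [-2.8, -0.3, 6.4]
grip_width: 0.323
```

>>> carry_out:
  series: [0,0,0.01,0,25]

```text
time: 9.72
ee_pos: [619.3, 187.1, 64.0]
tcp_rot: [[0.949, -0.0, 0.316], [-0.316, -0.0, 0.949], [-0.0, -1.0, -0.0]]
wrist_force: [-4.2, -0.3, 6.5]
grip_width: 0.325
```

>>> carry_out:
  series: [0,0,0.01,0,25]

```text
time: 9.85
ee_pos: [619.6, 187.7, 64.0]
tcp_rot: [[0.949, -0.0, 0.316], [-0.316, -0.0, 0.949], [-0.0, -1.0, -0.0]]
wrist_force: [-4.0, -0.1, 7.3]
grip_width: 0.322
```

>>> carry_out:
  series: [0,0,0.01,0,25]

```text
time: 9.98
ee_pos: [619.7, 188.3, 64.0]
tcp_rot: [[0.949, -0.0, 0.316], [-0.316, -0.0, 0.949], [-0.0, -1.0, -0.0]]
wrist_force: [-3.6, 0.4, 7.6]
grip_width: 0.325
```

>>> carry_out:
  series: [0,0,0.01,0,25,0,0,0.01,0,25]

```text
time: 10.22
ee_pos: [620.0, 189.2, 64.0]
tcp_rot: [[0.949, -0.0, 0.316], [-0.316, -0.001, 0.949], [-0.0, -1.0, -0.001]]
wrist_force: [-5.8, -4.7, 8.9]
grip_width: 0.324
```

>>> carry_out:
  series: [0,0,0.003,0,25]

```text
time: 10.35
ee_pos: [620.1, 189.2, 64.0]
tcp_rot: [[0.949, -0.001, 0.316], [-0.316, -0.001, 0.949], [-0.0, -1.0, -0.001]]
wrist_force: [-5.6, -4.8, 8.1]
grip_width: 0.328
```

```bash
python3 - <<'E'
from plan import *
snap('scene'); u=proj('scene',rail((19,2,50))); print(u)
im=np.load('cam_scene.npz')['im'][215:315,325:445].astype(float); im=np.clip(im*1.8,0,255).astype(np.uint8)
cv2.imwrite('pics/s2.png',cv2.resize(im,None,fx=6,fy=6,interpolation=cv2.INTER_CUBIC))
E
python3 st.py
```

```text
[364.77874153 286.95364312]
10.4 [ 1.36 65.44 53.98] Frail [-4.5 -4.9  8.5] 0.329
```

View pics/s2.png

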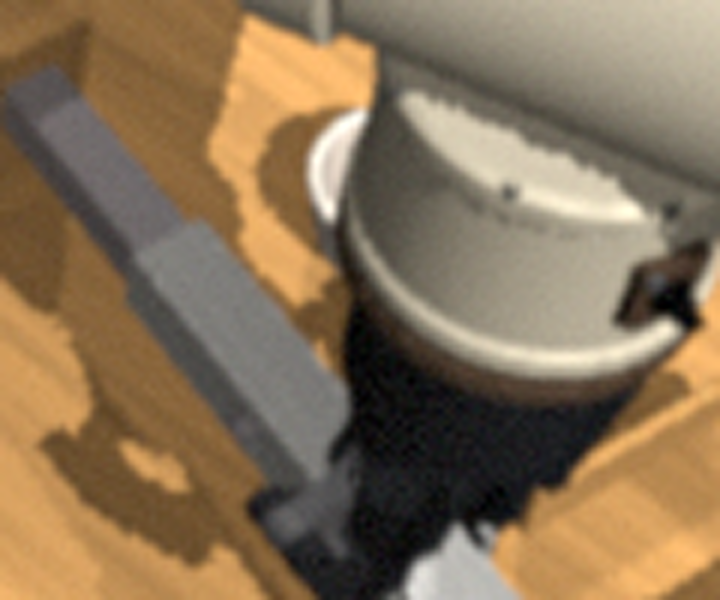

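>>> carry_out:
  series: [0,0,0.005,0,25,0,0,0,0,25]

```text
time: 10.65
ee_pos: [620.1, 189.4, 64.0]
tcp_rot: [[0.949, -0.001, 0.316], [-0.316, -0.001, 0.949], [-0.0, -1.0, -0.001]]
wrist_force: [-5.7, -5.5, 8.0]
grip_width: 0.327
```

```bash
python3 st.py
```

```text
10.65 [ 1.38 65.61 54.  ] Frail [-3.7 -7.   8. ] 0.327
```

>>> carry_out:
  series: [0,0,-0.02,0,25,0,0,-0.02,0,25,0,0,0,0,25]

```text
time: 11.02
ee_pos: [619.5, 187.7, 64.0]
tcp_rot: [[0.949, 0.0, 0.316], [-0.316, 0.0, 0.949], [-0.0, -1.0, 0.0]]
wrist_force: [-3.1, 1.5, 6.8]
grip_width: 0.326
```

```bash
python3 st.py
```

```text
11.025 [ 1.35 63.85 53.98] Frail [-3.4  0.5  6.8] 0.326
```

>>> carry_out:
  series: [0,0,-0.02,0,25,0,0,0,0,25]

```text
time: 11.28
ee_pos: [619.2, 186.6, 64.0]
tcp_rot: [[0.949, 0.0, 0.316], [-0.316, 0.0, 0.949], [0.0, -1.0, 0.0]]
wrist_force: [-2.2, 1.0, 6.2]
grip_width: 0.324
```

```bash
python3 st.py
```

```text
11.275 [ 1.35 62.7  54.  ] Frail [-2.4  0.3  6.2] 0.324
```

>>> carry_out:
  series: [0,0,-0.01,0,25,0,0,0,0,25]

```text
time: 11.52
ee_pos: [619.1, 186.3, 64.0]
tcp_rot: [[0.949, 0.0, 0.316], [-0.316, 0.0, 0.949], [0.0, -1.0, 0.001]]
wrist_force: [-1.7, 2.9, 5.3]
grip_width: 0.322
```

```bash
python3 st.py
```

```text
11.525 [ 1.37 62.29 54.  ] Frail [-2.6  2.2  5.3] 0.322
```

>>> carry_out:
  series: [0,0,-0.01,0,25,0,0,0,0,25]

```text
time: 11.78
ee_pos: [619.0, 185.9, 64.0]
tcp_rot: [[0.949, 0.001, 0.316], [-0.316, 0.001, 0.949], [0.0, -1.0, 0.001]]
wrist_force: [-0.8, 5.1, 4.1]
grip_width: 0.323
```

```bash
python3 st.py
```

```text
11.775 [ 1.37 61.97 54.02] Frail [-2.3  4.6  4.1] 0.323
```

>>> carry_out:
  series: [0,0,0.025,0,25,0,0,0,0,25,0,0,0,0,35,0,0,0,0,45,0,0,0,0,60,0,0,0,0,60]

```text
time: 12.52
ee_pos: [619.3, 186.7, 63.6]
tcp_rot: [[0.949, -0.0, 0.316], [-0.316, -0.0, 0.949], [-0.0, -1.0, -0.0]]
wrist_force: [-0.6, -0.6, 0.5]
grip_width: 0.597
```

>>> carry_out:
  series: [0,-0.5,0,0,60,0,-0.8,0,0,60,0,-0.8,0,0,75,0,0,0,0,75]

```text
time: 13.02
ee_pos: [620.6, 187.0, 194.0]
tcp_rot: [[0.949, 0.006, 0.316], [-0.316, 0.001, 0.949], [0.006, -1.0, 0.003]]
wrist_force: [0.6, 0.4, -0.4]
grip_width: 0.755
```

```bash
python3 st.py; python3 - <<'E'
from plan import *
snap('scene'); snap('wrist')
a=np.load('cam_scene.npz')['im'][200:340,310:490]; b=np.load('cam_wrist.npz')['im']
a=np.clip(cv2.resize(a,None,fx=2.2,fy=2.2,interpolation=cv2.INTER_CUBIC)*1.4,0,255).astype(np.uint8); b=cv2.resize(b,(400,300))
c=np.zeros((308,800,3),np.uint8); c[:,:396]=a; c[:300,400:]=b; cv2.imwrite('pics/m.png',c)
plan([661,-173,180],-18.4,8,90)
E
```

```text
13.025 [  2.58  63.53 183.99] Frail [ 0.4  0.5 -0.4] 0.755
[0.32, 0.02, -0.68, -0.0, 90.0, 0.32, 0.02, -0.68, -0.0, 90.0, 0.32, 0.02, -0.68, -0.0, 90.0, 0.32, 0.02, -0.69, -0.0, 90.0, 0.32, 0.02, -0.68, -0.0, 90.0, 0.32, 0.02, -0.69, -0.0, 90.0, 0.32, 0.02, -0.68, -0.0, 90.0, 0.32, 0.02, -0.69, -0.0, 90.0]
end [ 661.16726344 -173.14235758  180.08608427] -18.442349820625562
```

View pics/m.png

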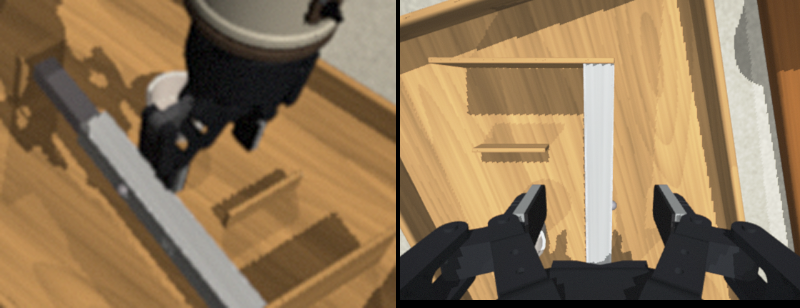

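>>> carry_out:
  series: [0.32,0,-0.68,0,75,0.32,0,-0.68,0,75,0.32,0,-0.68,0,75,0.32,0.03,-0.69,0,75,0.32,0.03,-0.68,0,75,0.32,0.03,-0.69,0,75,0.32,0.03,-0.68,0,75,0.32,0.03,-0.69,0,75]

```text
time: 14.12
ee_pos: [660.8, -174.5, 178.9]
tcp_rot: [[0.949, -0.002, 0.316], [-0.316, 0.001, 0.949], [-0.002, -1.0, 0.0]]
wrist_force: [0.1, 0.0, -0.1]
grip_width: 0.752
```

>>> carry_out:
  series: [0,0,0,0,70,0,0,0,0,70,0,0,0,0,70]

```text
time: 14.5
ee_pos: [661.1, -172.0, 180.3]
tcp_rot: [[0.949, -0.001, 0.315], [-0.315, 0.0, 0.949], [-0.001, -1.0, 0.0]]
wrist_force: [-0.3, -0.1, 0.3]
grip_width: 0.696
```

```bash
python3 - <<'E'
from plan import *
g=lambda x,y,z:inrail(ray('wrist',(x-400)*1.4,y*1.4,z)).round(1)
print('rib',g(475,147,34),g(548,148,34),'fence',g(430,65,76),g(580,65,76),g(614,63,76),'button',g(614,206,60))
s=manip.observe(); print(s['ee_pos'],s['tcp_rot'][0])
snap('wrist'); im=np.load('cam_wrist.npz')['im']; cv2.imwrite('pics/w4.png',cv2.resize(im,(800,600),interpolation=cv2.INTER_CUBIC))
for X in [(661,-173,55),(661,-173,14)]: print(proj('wrist',X)*800/560)
E
```

```text
rib [-141.2   60.4   24. ] [-57.5  59.1  24. ] fence [-150.   146.4   66. ] [-15.7 146.3  66. ] [ 14.7 147.9  66. ] button [17.8 -1.  50. ]
[ 661.13284458 -171.98980612  180.3396048 ] [ 9.49006955e-01 -5.75616384e-04  3.15254609e-01]
[400.58432697 304.9791266 ]
[400.44068461 286.77083338]
```

View pics/w4.png

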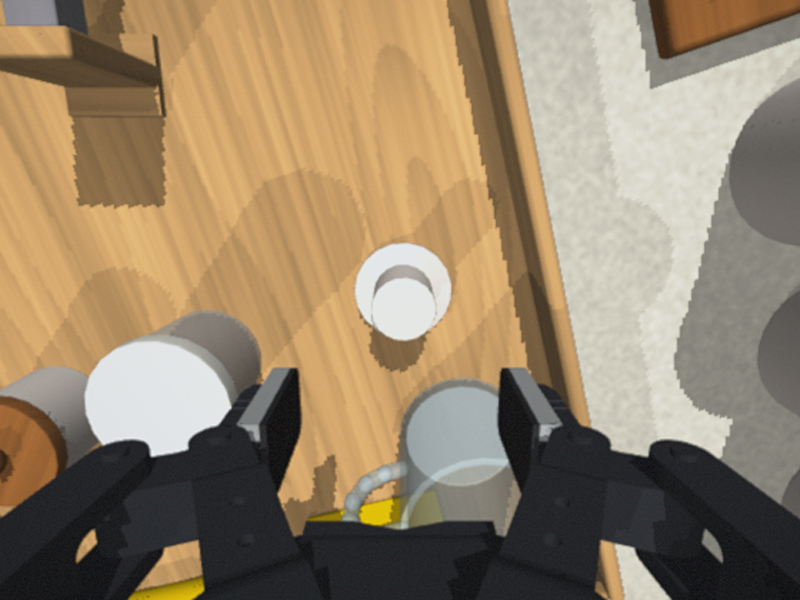

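```bash
python3 - <<'E'
from plan import *
k=.7
for n,u,v,z in [('lidtop',404,308,55),('foot',404,288,14),('jugbot',457,437,14)]:
    P=ray('wrist',u*k,v*k,z); print(n,P,(inrail(P)-inrail([661.1,-172,10])).round(1))
E
```

```text
lidtop [ 662.15746586 -175.07313456   55.        ] [ 2.  -2.6 45. ]
foot [ 662.76432076 -174.37076307   14.        ] [ 2.3 -1.7  4. ]
jugbot [ 664.38998861 -278.57239602   14.        ] [  36.7 -100.1    4. ]
```

>>> carry_out:
  series: [0.035,0.4,-0.03,0,70,0,0.5,0,0,70,0,0.5,0,0,70,0,0.4,0,0,70,0,0.3,0,0,70,0,0.12,0,0,70,0,0,0,0,70,0,0,0,0,70]

```text
time: 15.55
ee_pos: [663.1, -175.7, 48.5]
tcp_rot: [[0.949, 0.001, 0.316], [-0.316, -0.001, 0.949], [0.001, -1.0, -0.0]]
wrist_force: [0.5, -0.3, -0.0]
grip_width: 0.701
```

>>> carry_out:
  series: [0,0,0,0,55,0,0,0,0,45,0,0,0,0,30,0,0,0,0,30,0,0,0,0,30,0,0,0,0,30]
  grip_force: 35

```text
time: 16.3
ee_pos: [662.8, -175.7, 48.0]
tcp_rot: [[0.949, 0.001, 0.316], [-0.316, -0.0, 0.949], [0.001, -1.0, -0.0]]
wrist_force: [-2.1, 0.7, 6.4]
grip_width: 0.383
```

```bash
python3 st.py; python3 -c "
from plan import *; s=manip.observe(); print(s['ee_pos'])"
```

```text
16.3 [ 156.92 -267.4    38.04] Frail [-2.2  0.   6.4] 0.383
[ 662.79935098 -175.65523568   48.04209597]
```

>>> carry_out:
  series: [0,-0.1,0,0,30,0,-0.3,0,0,30,0,-0.5,0,0,30,0,-0.5,0,0,30,0,-0.5,0,0,30,0,-0.2,0,0,30,0,0,0,0,30]

```text
time: 17.18
ee_pos: [662.8, -175.6, 174.2]
tcp_rot: [[0.949, 0.001, 0.316], [-0.316, -0.001, 0.949], [0.001, -1.0, -0.0]]
wrist_force: [0.2, 0.1, -1.7]
grip_width: 0.384
```

```bash
python3 - <<'E'
from plan import *
s=manip.observe(); print(s['ee_pos'],s['wrist_force'],s['grip_width']); plan(rail((-104.5,103,165)),-18.4,12,30)
E
```

```text
[ 662.75136644 -175.61020311  174.22967771] [ 0.21312193  0.09220703 -1.71742191] 0.3840097531867158
[-0.36, -0.0, 0.51, -0.0, 30.0, -0.36, -0.0, 0.51, -0.0, 30.0, -0.36, -0.0, 0.51, -0.0, 30.0, -0.36, -0.0, 0.52, -0.0, 30.0, -0.37, -0.0, 0.51, -0.0, 30.0, -0.36, -0.0, 0.52, -0.0, 30.0, -0.37, -0.0, 0.51, -0.0, 30.0, -0.36, -0.0, 0.52, -0.0, 30.0]
[-0.37, -0.0, 0.51, -0.0, 30.0, -0.36, -0.0, 0.52, -0.0, 30.0, -0.37, -0.01, 0.51, -0.0, 30.0, -0.36, -0.0, 0.52, -0.0, 30.0]
end [531.71824306 258.34016338 174.82967771] -18.444839465059996
```

Lid rest held (weight −1.7 N). Carrying it over the bay.

>>> carry_out:
  series: [-0.2,0,0.26,0,30,-0.36,0,0.51,0,30,-0.36,0,0.51,0,30,-0.36,0,0.52,0,30,-0.37,0,0.51,0,30,-0.36,0,0.52,0,30,-0.37,0,0.51,0,30,-0.36,0,0.52,0,30]

```text
time: 18.18
ee_pos: [578.4, 98.0, 172.3]
tcp_rot: [[0.949, -0.002, 0.316], [-0.316, 0.0, 0.949], [-0.002, -1.0, -0.001]]
wrist_force: [0.4, 0.1, -0.7]
grip_width: 0.387
```

>>> carry_out:
  series: [-0.37,0,0.51,0,30,-0.36,0,0.52,0,30,-0.37,0,0.51,0,30,-0.36,0,0.52,0,30,-0.16,0,0.25,0,30,0,0,0,0,30,0,0,0,0,30,0,0,0,0,30]

```text
time: 19.18
ee_pos: [531.8, 257.5, 173.4]
tcp_rot: [[0.948, -0.0, 0.317], [-0.317, -0.0, 0.948], [-0.0, -1.0, -0.0]]
wrist_force: [-0.4, -0.6, -1.3]
grip_width: 0.386
```

```bash
python3 st.py; python3 - <<'E'
from plan import *
snap('wrist'); im=np.load('cam_wrist.npz')['im']; cv2.imwrite('pics/w5.png',cv2.resize(im,(800,600),interpolation=cv2.INTER_CUBIC))
for X in [(-104.5,103,0),(-62,60,24),(-147,60,24),(-104.5,147,66)]: print(X,proj('wrist',rail(X))*800/560)
E
```

```text
19.175 [-103.87  102.46  163.36] Frail [-0.2 -0.6 -1.3] 0.386
(-104.5, 103, 0) [398.93012059 285.30459022]
(-62, 60, 24) [474.89583747 369.62976399]
(-147, 60, 24) [323.23570496 369.8569587 ]
(-104.5, 147, 66) [398.64726665 220.47622617]
```

View pics/w5.png

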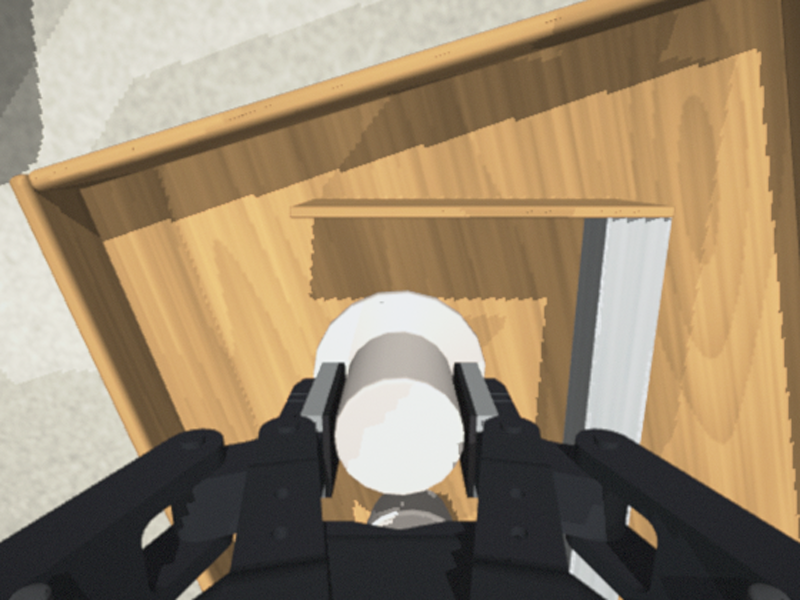

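>>> carry_out:
  series: [0,0.3,0,0,30,0,0.45,0,0,30,0,0.45,0,0,30,0,0.4,0,0,30,0,0.28,0,0,30,0,0.12,0,0,30,0,0,0,0,30,0,0,0,0,30]

```text
time: 20.23
ee_pos: [532.0, 258.5, 54.3]
tcp_rot: [[0.949, 0.001, 0.316], [-0.316, 0.0, 0.949], [0.001, -1.0, 0.001]]
wrist_force: [0.1, 0.6, -1.0]
grip_width: 0.386
```

```bash
python3 st.py
```

```text
20.225 [-104.07  103.46   44.28] Frail [-0.1  0.6 -1. ] 0.386
```

>>> carry_out:
  series: [0,0.04,0,0,30,0,0.03,0,0,30,0,0.02,0,0,30,0,0,0,0,30,0,0,0,0,30]

```text
time: 20.85
ee_pos: [531.5, 258.4, 48.1]
tcp_rot: [[0.949, -0.0, 0.316], [-0.316, -0.0, 0.949], [-0.0, -1.0, -0.0]]
wrist_force: [-0.1, 0.3, -1.5]
grip_width: 0.387
```

>>> carry_out:
  series: [0,0.01,0,0,30,0,0.01,0,0,30,0,0,0,0,30]

```text
time: 21.22
ee_pos: [531.6, 258.4, 48.0]
tcp_rot: [[0.949, 0.0, 0.316], [-0.316, -0.0, 0.949], [0.0, -1.0, 0.0]]
wrist_force: [-7.4, -3.3, 15.4]
grip_width: 0.387
```

>>> carry_out:
  series: [0,-0.01,0,0,30,0,0,0,0,42,0,0,0,0,50,0,0,0,0,60,0,0,0,0,60]

```text
time: 21.85
ee_pos: [531.6, 258.4, 47.4]
tcp_rot: [[0.949, -0.0, 0.316], [-0.316, -0.0, 0.949], [-0.0, -1.0, -0.0]]
wrist_force: [0.4, 0.1, -0.2]
grip_width: 0.601
```

>>> carry_out:
  series: [0,-0.2,0,0,60,0,-0.4,0,0,60,0,-0.6,0,0,60,0,-0.8,0,0,60,0,-0.8,-0.3,0,60,0,-0.2,-0.8,0,60,0,0,-0.9,0,60,0,0,-0.9,0,60]

```text
time: 22.85
ee_pos: [475.7, 92.1, 228.6]
tcp_rot: [[0.949, 0.001, 0.316], [-0.316, -0.0, 0.949], [0.001, -1.0, 0.0]]
wrist_force: [0.9, -0.1, -0.0]
grip_width: 0.6
```

```bash
python3 st.py; python3 - <<'E'
from plan import *
snap('scene'); snap('side')
a=np.load('cam_scene.npz')['im'][90:420,130:530]; b=np.load('cam_side.npz')['im'][150:420,90:390]
c=np.zeros((360,800,3),np.uint8); a=cv2.resize(a,(400,330)); b=cv2.resize(b,(400,360)); c[:330,:400]=a; c[:,400:]=b; cv2.imwrite('pics/fin.png',c)
E
```

```text
22.85 [-104.99  -72.23  218.56] Frail [ 0.9  0.2 -0. ] 0.6
```

```bash
python3 - <<'E'
from plan import *
for n in ['scene','side']:
    im=np.load(f'cam_{n}.npz')['im']; hsv=cv2.cvtColor(im,cv2.COLOR_BGR2HSV)
    m=((hsv[...,1]<45)&(hsv[...,2]>120)).astype(np.uint8)
    u=proj(n,rail((-104.5,103,0))); t=proj(n,rail((-104.5,103,45))); print(n,'pred foot',u.round(),'top',t.round())
    k,l,s,c=cv2.connectedComponentsWithStats(m)
    for i in range(1,k):
        if s[i,4]>40 and np.hypot(*(c[i]-(u+t)/2))<45: print(s[i],c[i].round())
    for y in range(-14,15,3): pass
E
```

```text
scene pred foot [445. 311.] top [451. 299.]
[442 293  18  17 220] [450. 300.]
[431 305   7  10  44] [433. 310.]
side pred foot [246. 379.] top [245. 364.]
[232 355  32  36 739] [248. 372.]
```

```bash
python3 -c "
from bench import manip; print(manip.close_job(), manip.observe()['time'])"
```

```text
the job is handed in; nothing more can be done
the job is handed in; nothing more can be done
```

The divider is drawn out to its next hole, and the lid rest is standing in the widened bay. I handed the job in shortly after 22.9 s on the robot's clock.

- **Divider:** I pinched the tube at the button with 20 N and drew the sleeve out in ever smaller steps. It caught after roughly 63 mm. It then resisted in both directions (about 7 N one way, 4.6 N the other), with only a small play between. I let go near the middle of that play. The picture after release shows the button sticking out again. The bay is about 87 mm wide by the camera.
- **Lid rest:** I gripped it by the stem, carried it over and set it down near the middle of the bay. It met the floor with a brief contact force of about 15 N.
- **Last checks:** The force was back to zero after release, and the arm is clear of everything. In both camera images a white shape lies within 2–3 pixels of where an upright lid rest should appear. I checked this by pixel positions only, because the 12-picture limit was reached and I could not view the final picture.
- **Doubts:** I saw the catch late. The force had already turned odd at about 62 mm, but I only treated it as caught at about 65.5 mm, at about 7 N (limit 14 N). I did not re-measure the other items in the tray, but no force reading showed the arm touching any of them.

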